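# Take the battery pack out of the charger under the carrying tray

## Task

The drill needs its battery. Lift the carrying tray by its handle off the top of the plywood charging stand and set it down flat on the bare rubber mat, well centred and with its contents still in it; then squeeze the two side catches of the battery pack together and draw the pack up out of the charger. Finish while still holding the pack by its squeezed catches, upright, still, and lifted about a hand's breadth (80 mm) or more above where it sat, clear of charger, stand and tray; leave the other things on the bench where they are.

Things in the scene. Friction and masses are not known exactly. Their poses are not given: they have to be found in the camera images.
- stand: Fixed charging stand of pale plywood: base 170 x 214 x 12 mm and two upright cheeks 12 mm thick whose inner faces are 190 mm apart (at its y = +-95 mm), tops 125 mm above the bench; open on its two x sides except for a 30 mm high stretcher on the base at its x = -74 mm. Origin: centre of its underside on the bench; its y runs from cheek to cheek.
- charger: Fixed grey plastic battery charger on the stand's base, between the cheeks: 130 (x) x 110 (y) x 45 mm, with one rectangular bay 43 x 46 mm in the middle of its top. Origin: centre of its underside (12 mm above the bench), so its top is 45 mm above the origin.
- pack: Black stem-type battery pack (0.25 kg), stem down in the charger's bay. Block 72 (x; 78 at the top) x 47 (y) x 44 mm high, resting on the charger's top; stem 40 x 24 mm, 32 mm long, about 1 mm clearance. Origin: centre of the block's underside (57 mm above the bench when seated); z up. Top 24 mm below the tray, too little to draw it out. A catch on its +y and on its -y side locks it in.
- pack_pinch (a point): Point midway between the pack's two ribbed catches, 26 mm above the pack's origin, axes as the pack's: where to centre the fingers, closing along y (83 mm above the bench when seated). The catches are 26 mm long (x), 20 mm high (10 mm above and below this point), 64 mm apart over their outer faces when free, 50 mm when squeezed right in.
- catch_left (a joint): Catch on the pack's +y side: 0 = free (out), grows to 0.007 m = squeezed right in. Spring: about 2 N to start it, 5 N right in, then a solid stop. Its hook lies 3 mm under the lip of the bay; squeezed in by 4 mm or more it lets the pack go. Keep squeezing while lifting.
- catch_right (a joint): Catch on the pack's -y side: 0 = free (out), grows to 0.007 m = squeezed right in. Spring: about 2 N to start it, 5 N right in, then a solid stop. Its hook lies 3 mm under the lip of the bay; squeezed in by 4 mm or more it lets the pack go. Keep squeezing while lifting.
- tray: Plywood carrying tray (0.55 kg with contents), 150 (x) x 220 (y) mm, walls to 50 mm, ends to 102 mm above its origin, a dark handle rail along y. It sits on the stand's cheeks, its y along the stand's, two 8 mm cleats nesting loosely between them. Origin: centre of the cleats' underside (117 mm above the bench on the stand; level with the mat's top once set down); inner floor 16 mm above it.
- tray_handle (a point): Middle of the tray's handle rail, 88 mm above the tray's origin, axes as the tray's: the rail is 18 mm wide (x), 20 mm high and 200 mm long (y); grip it from above, closing along the tray's x.
- mat: Black rubber bench mat lying flat, fixed, 220 (x) x 280 (y) x 3 mm, bare: where the tray goes. Origin: centre of its underside, on the bench; it is on the other side, left or right, from the stand.
- tape: Roll of tan masking tape, 84 mm across, 24 mm high, lying flat in the tray, to stay in it. Origin: centre of its underside.
- tin: Small steel tin, 52 mm across, 34 mm high, standing in the tray, to stay in it. Origin: centre of its underside.
- twine: Reel of jute twine, 58 mm across, 90 mm tall, standing on the bench between the stand and the mat; leave it. Origin: centre of its underside.
- glue: White glue jar, 60 mm across, 100 mm tall, standing on the bench between the stand and the mat, further from the robot; leave it. Origin: centre of its underside.
- drill: Cordless drill lying on its side at the robot's left edge of the bench, 62 mm high, about 180 x 190 mm; leave it. Origin: under the middle of its motor housing.
- stapler: Hand stapler lying at the robot's right, 150 x 32 mm, 60 mm high; leave it. Origin: centre of its underside.

How it is judged:
On the way, in this order (a step that is already met when the one before it is completed fails the run):
1. the tray stands flat on the mat, let go, the pack still seated in the charger (horizontal distance between tray and mat below 0.05 m and z of tray in the frame of mat below 0.008 m and angle between tray's own z axis and vertical below 0.06 rad and contact force between the fingers and tray below 0.1 N and z of pack in the frame of charger below 0.049 m), for 0.2 s.
2. both catches are squeezed in while the pack is still seated (value of joint each of catch_left, catch_right above 0.003 m and z of pack in the frame of charger below 0.049 m), for 0.1 s.
3. the pack is lifted out of the charger (z of pack in the frame of charger above 0.085 m and contact force between pack and charger below 0.1 N), for 0.1 s.
At the end, for the whole second after the job is handed in: Pack held still by its squeezed catches (each in over 3 mm), within 0.3 rad of upright, 75 mm or more above its seat, touching no charger, stand or tray; tray flat on the mat, let go, centres within 50 mm, tape and tin in it; twine, glue, drill, stapler within 30 mm of their places (z of pack in the frame of charger above 0.12 m and angle between pack's own z axis and vertical below 0.3 rad and linear speed of pack below 0.03 m/s and value of joint each of catch_left, catch_right above 0.003 m and contact force between the fingers and pack above 3 N and contact force between pack and charger below 0.1 N and contact force between pack and stand below 0.1 N and contact force between each of pack, the arm and tray below 0.1 N and horizontal distance between tray and mat below 0.05 m and z of tray in the frame of mat below 0.008 m and angle between tray's own z axis and vertical below 0.06 rad and linear speed of tray below 0.02 m/s and horizontal distance between tape and tray below 0.1 m and z of tape in the frame of tray below 0.04 m and horizontal distance between tin and tray below 0.11 m and z of tin in the frame of tray below 0.045 m and distance of each of twine, glue, drill, stapler from where it was at the start of the episode below 0.03 m); the arm keeps its last pose, push and grip.
It fails at once if a bystander on the bench is pushed away or knocked over (distance of any of twine, glue, drill, stapler from where it was at the start of the episode above 0.03 m or angle between any of twine, glue's own z axis and vertical above 0.5 rad).
It also fails if it takes over 62 s, if anything falls off the work surface, if the arm or the gripper's body presses on something with over 40 N, if the wrist force passes 120 N, or if a joint passes its speed limit or range.

## Robot

A 7-joint arm with a two-finger parallel gripper is mounted at the origin on the work surface. World frame = base frame: x ahead of the robot, y to its left, z up, the work surface at z = 0. Lengths are in m, angles in rad, forces in N, time in s.
With the tool pointing down it reaches from about 0.35 to 0.775 m from the base axis. Payload 3.1 kg.
Tool frame: the origin (TCP) lies between the finger pads; the fingertips stand ahead of it and the grasp point (between the pads) lies 8 mm behind it (manip.tips_ahead is the z of the fingertips in the tool frame, in m); z points along the fingers, y is the line along which they close (so a half turn about z gives the same grasp; the last joint's range is limited). The gripper opens to 85 mm and grips with 20 to 120 N. Pads are 22 mm wide; open, the fingers measure 114 mm over their backs; the gripper's body (76 mm by 85 mm) begins 54 mm behind the grasp point. The pads swing forward as they close: fully open they stand 13 mm farther back than shut.
Start: joints at [-1.196, 0.311, 0.014, 1.512, -0.004, 1.319, -0.027], TCP at [0.223, 0.503, 0.242] pointing down, gripper open.
Joint ranges: [-2.7, 2.7], [-0.3, 1.91], [-1.27, 1.3], [0.12, 2.57], [-1.44, 4.58], [0.2, 2.03], [-3.05, 3.05]. Speed limits (rad/s): [2.79, 2.79, 3.14, 3.14, 3.14, 3.14, 3.14].

## Interface

Orientations are given as a rotation vector (axis times angle).
In Python, from cell import sensors, camera, camera_params, manip, finder gives the robot as it stands.
- The arm moves only by the tool play_rows, never from a script. Its argument "motion" is a list of rows, each a list of 5 numbers: the shift along the world's x, y, z scaled (see below), then the turn about the world's z scaled (see below), then the opening, from 0 (shut) to 1 (fully open). A call has 1 to 12 rows; each row is the pose to reach, as a shift and turn from the pose commanded when the call began, turning the shorter way round; what a row does not reach only later rows make up. The controller multiplies each number of a shift by 0.12 m and each number of a turn by 180 degrees. A row lasts 1/10 s, in which the tool goes at most 50 mm and 8.59 degrees, less where a joint would pass 70% of its speed; a pose out of reach is approached as far as the arm can. A call with a number of a shift or a turn outside -1 to 1 is refused whole. A call with a gripper value outside its range is refused whole. The fingers move at their own pace and stop on an object; "squeeze" is the grip in N (left out, the last holds). Time passes only in rows, so rows that repeat a pose let the fingers close. It gives the time, the measured TCP pose, the force, the opening and the grip force at its end, in the units of the state.
- sensors.observe(): the state, without advancing time (a new reading comes with each control period).
- camera(name): name is "side" or "top"; returns (picture, depth): 400x640x3 uint8, red, green, blue; 400x640 float32, m along the optical axis (not along the pixel's ray), 0 where there is no reading.
- camera_params(name): a dict with "fx", "fy", "cx", "cy" (pixels), "origin" and "rotation" of the camera in the world. Camera axes: x right, y down, z forward; pixel columns grow to the right and rows downward; lengths in m; the calibration is good to about 2 mm. A picture is of the moment at which its call begins. camera_params takes no time and is no camera call.
- manip.sign_off(): hands the job in; it is judged then, once.
Trained networks look in the newest picture that a camera, given by its name, has taken for a name from the list of things; names that differ only in an ending like _2 or _b are one class to them, and where a whole thing is asked for, a point or a joint stands for the part that bears it (a point fixed in the world has none). Each returns a list of dicts, best first, with "p" (0 to 1); they miss things now and then, are a little off and sometimes report something else, mostly with a low value. They report only what shows in the picture. A call takes as long as a camera call.
- finder.boxes_of(camera, name): "box" ([left, top, right, bottom] in pixels, round what is visible of it).
- finder.silhouettes(camera, name): "region" (400x640 bool, what is visible of it) and "box" ([left, top, right, bottom] in pixels, round what is visible of it).
The state is a dict: "t": time; "joint_positions": joint angles; "dq": joint speeds; "joint_torque": joint torques, N m; "position": TCP position; "orientation": TCP orientation; "ft_force": force on the tool from outside, world axes, zero at the start; "moment": the same for the moment, N m; "finger_gap": finger opening in m; "grip_force": force on a finger pad.
Only numpy, scipy, OpenCV 4.12 (cv2) and the standard library are available. Lean on these libraries where they do the work, as an engineer would, in place of code of your own. Each camera call takes 0.05 s, during which the arm holds its last target. There are 200 camera calls.

## Working session

There is one attempt and no reset: what is moved stays moved. The work goes in short steps, Python scripts to look and compute and a tool call to move; the robot and the scene stay as the last step left them, time stands still between calls to the robot, and variables do not carry over. Pictures are saved under pics/ and viewed, at most 10 in all, crops included, and the job is handed in when it is done.

Besides the shell and the picture viewer there is one more tool, called after "Request:" as a command line: name --pt "numbers of a row" for each row, then --argument value for the rest. play_rows: Moves the arm, as the interface text tells. Shifts and turns lie within -1 to 1; 1 stands for 0.12 m of shift or 180 degrees of turn. Its arguments: {"type":"object","properties":{"motion":{"type":"array","items":{"type":"array","items":{"type":"number"}}},"squeeze":{"type":"number"}},"required":["motion"]}

```bash
mkdir -p pics
cat > h.py <<'E'
import numpy as np, cv2
from cell import sensors, camera, camera_params, manip, finder
def pts(cam, d, mask):
    P=camera_params(cam); v,u=np.nonzero(mask&(d>0)); z=d[v,u]
    c=np.c_[(u-P['cx'])/P['fx']*z,(v-P['cy'])/P['fy']*z,z]
    return c@np.array(P['rotation']).T+np.array(P['origin'])
def save(n,im): cv2.imwrite('pics/'+n,im[:,:,::-1])
E
python3 - <<'E'
from h import *
s=sensors.observe(); print({k:np.round(v,3) for k,v in s.items()}, manip.tips_ahead)
for c in ('top','side'):
    im,d=camera(c); save(c+'0.png',im)
    P=camera_params(c); print(c,P['origin'],P['rotation'])
    for n in ('tray','tray_handle','mat','stand','charger','pack','twine','glue','tape','tin','drill','stapler'):
        r=finder.silhouettes(c,n)
        for q in r[:2]:
            p=pts(c,d,q['region'])
            if len(p): print(n,round(q['p'],2),np.round(q['box']),'med',np.median(p,0).round(3),'lo',np.percentile(p,2,axis=0).round(3),'hi',np.percentile(p,98,axis=0).round(3))
E
```

```text
{'t': np.float64(0.0), 'joint_positions': array([-1.196,  0.312,  0.014,  1.513, -0.004,  1.319, -0.027]), 'dq': array([ 0.001,  0.   ,  0.   , -0.001, -0.002,  0.001,  0.   ]), 'joint_torque': array([ 0.0000e+00, -3.7992e+01,  1.4600e-01, -2.3059e+01,  1.2000e-02,
        1.4000e-02,  0.0000e+00]), 'position': array([0.222, 0.502, 0.241]), 'orientation': array([-0.65 , -3.073,  0.004]), 'ft_force': array([-0.243, -0.415,  0.562]), 'moment': array([-0.031, -0.004, -0.053]), 'grip_force': np.float64(0.0), 'finger_gap': np.float64(0.086)} 0.011
top [0.46470954 0.03416229 1.5943274 ] [-2.18044409  2.18472493 -0.07747001]Traceback (most recent call last):
  File "<stdin>", line 9, in <module>
  File "h.py", line 6, in pts
    return c@np.array(P['rotation']).T+np.array(P['origin'])
           ~~~~~~~~~~~~~~~~~~~~~~~~~~~^~~~~~~~~~~~~~~~~~~~~~
ValueError: operands could not be broadcast together with shapes (2652,) (3,)
```

```bash
sed -i "s/np.array(P\['rotation'\]).T/cv2.Rodrigues(np.array(P['rotation'],float))[0].T/" h.py
python3 - <<'E'
from h import *
for c in ('top','side'):
    im,d=camera(c); save(c+'1.png',im)
    np.savez(c+'1.npz',im=im,d=d)
    P=camera_params(c); print(c,P['origin'],P['rotation'])
    for n in ('tray','tray_handle','mat','stand','charger','pack','twine','glue','tape','tin','drill','stapler'):
        r=finder.silhouettes(c,n)
        for q in r[:2]:
            p=pts(c,d,q['region'])
            if len(p): print(n,round(q['p'],2),np.round(q['box']),'med',np.median(p,0).round(3),'lo',np.percentile(p,2,axis=0).round(3),'hi',np.percentile(p,98,axis=0).round(3))
E
```

```text
top [0.46470954 0.03416229 1.5943274 ] [-2.18044409  2.18472493 -0.07747001]
tray 0.79 [224. 187. 292. 228.] med [0.559 0.235 0.137] lo [0.485 0.13  0.127] hi [0.628 0.343 0.22 ]
tray_handle 0.98 [225. 187. 292. 232.] med [0.555 0.239 0.137] lo [0.485 0.129 0.127] hi [0.629 0.345 0.22 ]
tray_handle 0.75 [448. 217. 494. 229.] med [ 0.511 -0.547  0.056] lo [ 0.49  -0.619  0.021] hi [ 0.528 -0.476  0.068]
mat 0.8 [348. 185. 420. 243.] med [ 0.544 -0.217  0.004] lo [ 0.436 -0.351 -0.004] hi [ 0.65  -0.081  0.011]
stand 0.54 [242. 229. 291. 234.] med [0.479 0.229 0.038] lo [0.472 0.136 0.003] hi [0.483 0.323 0.125]
charger 0.42 [450. 220. 496. 229.] med [ 0.511 -0.55   0.057] lo [ 0.49  -0.616  0.018] hi [ 0.526 -0.476  0.068]
twine 0.45 [316. 222. 332. 239.] med [0.482 0.006 0.088] lo [ 0.456 -0.019  0.077] hi [0.508 0.032 0.095]
glue 0.58 [319. 163. 333. 183.] med [0.691 0.006 0.099] lo [ 0.669 -0.021  0.008] hi [0.721 0.032 0.106]
glue 0.41 [346. 184. 421. 245.] med [ 0.545 -0.215  0.004] lo [ 0.44  -0.352 -0.004] hi [ 0.651 -0.081  0.011]
tin 0.47 [238. 215. 254. 220.] med [0.534 0.28
[... 483 characters left out ...]
. 266.] med [0.549 0.253 0.162] lo [0.48  0.135 0.131] hi [0.628 0.351 0.22 ]
mat 0.6 [307. 188. 336. 217.] med [ 0.613 -0.136  0.005] lo [ 0.553 -0.238 -0.001] hi [ 0.657 -0.076  0.011]
stand 0.69 [246. 228. 320. 297.] med [0.51  0.345 0.047] lo [0.472 0.14  0.008] hi [0.626 0.35  0.12 ]
charger 0.64 [288. 246. 308. 272.] med [0.501 0.229 0.057] lo [0.496 0.179 0.028] hi [0.519 0.285 0.062]
tape 0.79 [278. 215. 298. 235.] med [0.546 0.208 0.149] lo [0.518 0.156 0.137] hi [0.58  0.236 0.161]
tin 0.73 [274. 234. 290. 250.] med [0.529 0.298 0.167] lo [0.516 0.264 0.134] hi [0.565 0.341 0.206]
drill 0.61 [188. 292. 260. 362.] med [0.537 0.562 0.051] lo [0.46  0.45  0.002] hi [0.617 0.659 0.065]
```

View pics/top1.png

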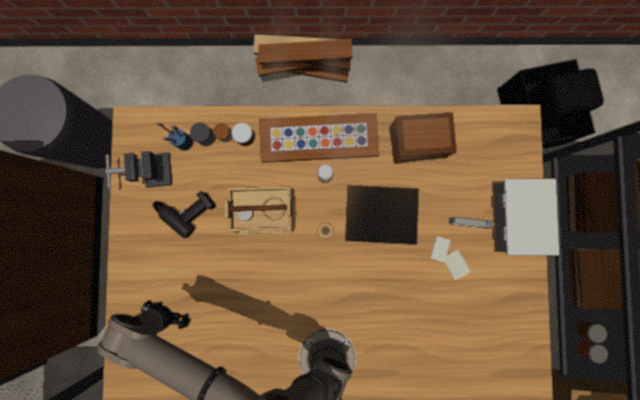

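View pics/side1.png

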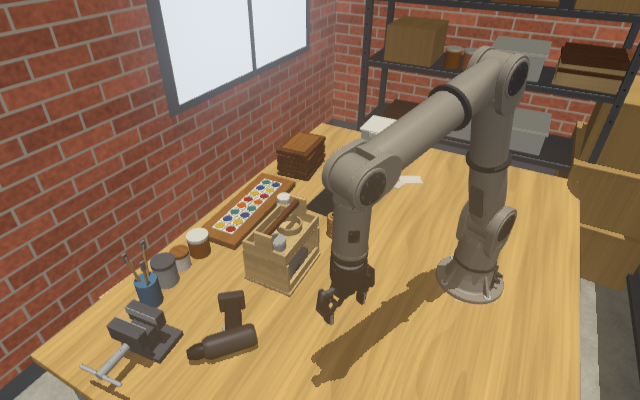

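```bash
python3 - <<'E'
from h import *
R=lambda p:cv2.minAreaRect(p[:,:2].astype(np.float32)*1000)
for c in ('top','side'):
    f=np.load(c+'1.npz'); d=f['d']; im=f['im'].astype(int)
    M=np.ones(d.shape,bool); p=pts(c,d,M); col=im[d>0].sum(1)
    box=(abs(p[:,0]-.555)<.12)&(abs(p[:,1]-.24)<.15)
    m=box&(p[:,2]>.196)&(p[:,2]<.235); print(c,'high',m.sum(),R(p[m]),p[m].mean(0))
    k=m&(col<170); q=p[k]; print('dark',k.sum(),R(q),q.mean(0),np.percentile(q[:,2],[5,50,95]))
    q0=q[abs(q[:,1]-.238)<.08]; print('rail slope dx/dy',np.polyfit(q0[:,1]-.238,q0[:,0],1))
    m=box&(p[:,2]>.13)&(p[:,2]<.235); print('tray',R(p[m]))
    m=box&(p[:,2]>.16)&(p[:,2]<.172); print('walltop',m.sum(),R(p[m]))
    m=(abs(p[:,0]-.545)<.16)&(abs(p[:,1]+.215)<.19)&(p[:,2]<.015)&(p[:,2]>-.01)&(col<130);
    q=p[m]; print('mat',m.sum(),R(q),q.mean(0))
    m=(abs(p[:,0]-.55)<.1)&(abs(p[:,1]-.24)<.1)&(p[:,2]>.02)&(p[:,2]<.11)
    q=p[m]; print('under',m.sum(),q.min(0),q.max(0))
E
python3 - <<'E'
import cv2
a=cv2.imread('pics/top1.png')[165:255,210:350]; b=cv2.imread('pics/side1.png')[185:305,235:345]
cv2.imwrite('pics/crop.png',cv2.hconcat([cv2.resize(a,(400,400)),cv2.resize(b,(400,400),interpolation=cv2.INTER_CUBIC)]))
E
```

```text
top high 453 ((556.83154296875, 236.80308532714844), (58.60575485229492, 219.20068359375), 1.5870765447616577) [0.55664389 0.23891871 0.21497145]
dark 134 ((551.474853515625, 239.81378173828125), (193.54588317871094, 30.720699310302734), 89.99749755859375) [0.5555852  0.26244134 0.21460035] [0.20912626 0.21497177 0.21934696]
rail slope dx/dy [-0.02766012  0.55615818]
tray ((557.310791015625, 237.0145263671875), (151.22557067871094, 222.00790405273438), 0.09490983188152313)
walltop 549 ((557.6119384765625, 238.1690673828125), (150.46707153320312, 221.56304931640625), 1.554680347442627)
mat 3528 ((543.871337890625, -216.33892822265625), (270.6322937011719, 212.41160583496094), 86.69282531738281) [ 0.53917732 -0.22240445  0.00376672]
under 92 [0.47197145 0.14981675 0.02136378] [0.48319272 0.33154614 0.10254666]
side high 608 ((556.27587890625, 239.49896240234375), (60.326881408691406, 224.90103149414062), 1.9762097597122192) [0.55326867 0.25067816 0.21250902]<stdin>:8: RuntimeWarning: Mean of empty slice.
  ret = um.true_divide(
Traceback (most recent call last):
IndexError: index -1 is out of bounds for axis 0 with size 0
```

View pics/crop.png

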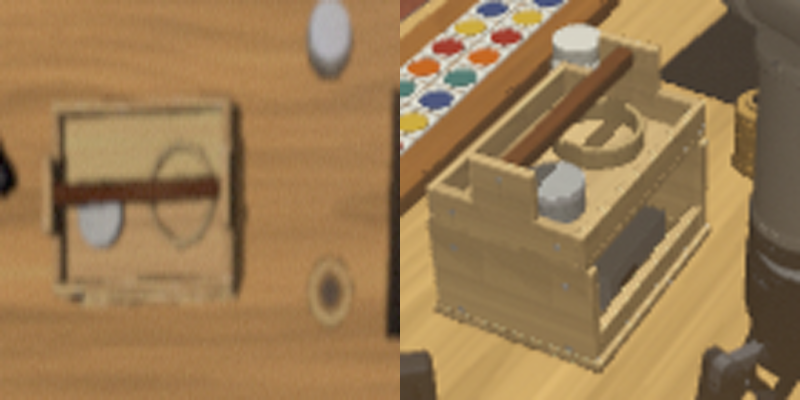

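Request:
play_rows --pt "0.3 -0.3 0.2 -0.05 1" --pt "0.6 -0.6 0.4 -0.1 1" --pt "0.9 -0.9 0.5 -0.14 1" --pt "1 -1 0.5 -0.18 1"

```text
t: 1.8
position: [0.3465, 0.3802, 0.3047]
orientation: [1.494, 2.76, 0.006]
ft_force: [1.0, 0.8, 0.2]
finger_gap: 0.0855
grip_force: 0.0
```

Request:
play_rows --pt "0.3 -0.3 0 -0.04 1" --pt "0.6 -0.6 0 -0.08 1" --pt "0.9 -0.9 0 -0.12 1" --pt "1 -1 0 -0.16 1" --pt "1 -1 0 -0.178 1" --pt "1 -1 0 -0.178 1"

```text
t: 2.4
position: [0.4632, 0.2621, 0.3023]
orientation: [2.191, 2.252, -0.0]
ft_force: [-0.4, 0.2, 0.7]
finger_gap: 0.0854
grip_force: 0.0
```

Request:
play_rows --pt "0.3 -0.1 0 0 1" --pt "0.6 -0.15 0 0 1" --pt "0.78 -0.2 0 0 1" --pt "0.78 -0.2 0 0 1" --pt "0.78 -0.2 0 0 1" --pt "0.78 -0.2 0 0 1"

```text
t: 3.0
position: [0.5549, 0.2405, 0.3024]
orientation: [-2.184, -2.256, -0.0]
ft_force: [-0.2, -0.3, 0.0]
finger_gap: 0.0856
grip_force: 0.0
```

Request:
play_rows --pt "0.01 -0.02 -0.25 0 1" --pt "0.01 -0.02 -0.5 0 1" --pt "0.01 -0.02 -0.7 0 1" --pt "0.01 -0.02 -0.87 0 1" --pt "0.01 -0.02 -0.87 0 1" --pt "0.01 -0.02 -0.87 0 0" --pt "0.01 -0.02 -0.87 0 0" --pt "0.01 -0.02 -0.87 0 0" --pt "0.01 -0.02 -0.87 0 0" --pt "0.01 -0.02 -0.87 0 0" --pt "0.01 -0.02 -0.87 0 0" --pt "0.01 -0.02 -0.87 0 0" --squeeze 80

```text
t: 4.2
position: [0.5578, 0.2367, 0.1989]
orientation: [2.188, 2.254, 0.002]
ft_force: [-2.1, -0.2, 5.5]
finger_gap: 0.0164
grip_force: 79.2
```

Request:
play_rows --pt "0 0 0.05 0 0" --pt "0 0 0.12 0 0" --pt "0 0 0.2 0 0" --pt "0 0 0.3 0 0" --pt "0 0 0.4 0 0" --pt "0 0 0.5 0 0" --pt "0 0 0.57 0 0" --pt "0 0 0.6 0 0" --pt "0 0 0.6 0 0" --pt "0 0 0.6 0 0"

```text
t: 5.2
position: [0.5571, 0.2365, 0.2694]
orientation: [-2.188, -2.254, 0.002]
ft_force: [0.9, 0.2, -3.6]
finger_gap: 0.0168
grip_force: 78.2
```

Run:
```python
from h import *
R=lambda p:cv2.minAreaRect(p[:,:2].astype(np.float32)*1000)
s=sensors.observe(); print(s['ft_force'],s['moment'],s['finger_gap'])
im,d=camera('side'); save('lift.png',cv2.resize(im[130:330,200:420],(660,600)))
p=pts('side',d,d>0)
m=(abs(p[:,0]-.56)<.06)&(abs(p[:,1]-.24)<.07)&(p[:,2]>.03)&(p[:,2]<.14); q=p[m]; print(len(q))
for lo,hi in((.05,.06),(.06,.09),(.09,.105)):
    w=q[(q[:,2]>lo)&(q[:,2]<hi)]; print(lo,len(w),w.min(0) if len(w) else 0,w.max(0) if len(w) else 0)
```

```text
[ 0.88672435  0.180675   -3.5884436 ] [ 0.01797153 -0.00522452 -0.03165157] 0.01676114777030102
635
0.05 275 [0.50006467 0.17609587 0.05146613] [0.61948841 0.28502422 0.05999858]
0.06 231 [0.50030914 0.18144946 0.06001833] [0.61956132 0.28571598 0.08995897]
0.09 112 [0.52238917 0.20967835 0.09005237] [0.59772328 0.26653104 0.10420022]
```

View pics/lift.png

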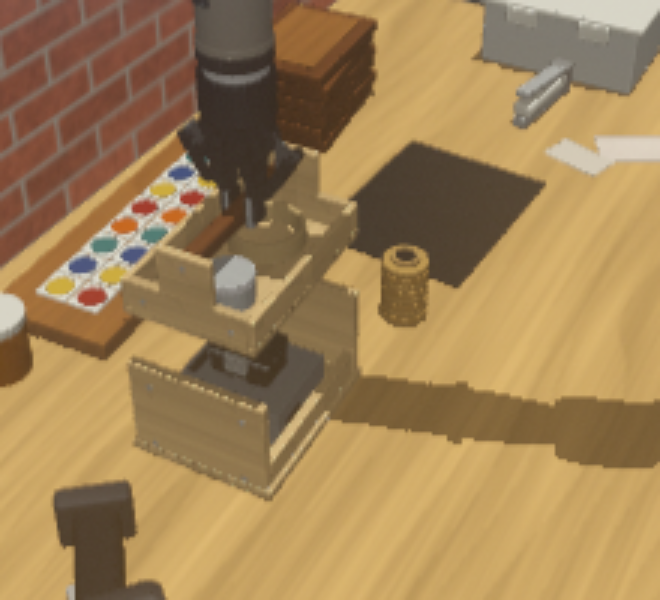

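Request:
play_rows --pt "0 -0.04 0 0 0" --pt "0 -0.12 0 0 0" --pt "0 -0.24 0 0 0" --pt "0 -0.38 0 0 0" --pt "-0.02 -0.54 0 0 0" --pt "-0.02 -0.7 0 -0.01 0" --pt "-0.03 -0.85 0 -0.01 0" --pt "-0.03 -1 0 -0.01 0"

```text
t: 6.05
position: [0.5536, 0.1143, 0.2701]
orientation: [2.225, 2.218, 0.0]
ft_force: [0.1, 0.8, -4.1]
finger_gap: 0.0164
grip_force: 78.3
```

Request:
play_rows --pt "0 -0.16 0 0 0" --pt "0 -0.33 0 0 0" --pt "-0.01 -0.5 0 0 0" --pt "-0.02 -0.67 0 0 0" --pt "-0.02 -0.84 0 -0.01 0" --pt "-0.03 -1 0 -0.01 0"

```text
t: 6.65
position: [0.5501, -0.0057, 0.2701]
orientation: [2.261, 2.18, 0.0]
ft_force: [0.5, 0.2, -4.1]
finger_gap: 0.0169
grip_force: 78.3
```

Request:
play_rows --pt "0 -0.16 0 0 0" --pt "0 -0.33 0 0 0" --pt "-0.01 -0.5 0 0 0" --pt "-0.02 -0.67 0 0 0" --pt "-0.02 -0.84 0 -0.01 0" --pt "-0.03 -1 0 -0.01 0"

```text
t: 7.25
position: [0.5465, -0.1255, 0.2701]
orientation: [2.295, 2.144, 0.0]
ft_force: [0.4, 0.5, -4.0]
finger_gap: 0.0167
grip_force: 78.3
```

Request:
play_rows --pt "0 -0.16 0 0 0" --pt "0 -0.32 0 0 0" --pt "-0.01 -0.46 0 0 0" --pt "-0.02 -0.58 0 0 0" --pt "-0.02 -0.68 0 0 0" --pt "-0.02 -0.74 0 0 0" --pt "-0.02 -0.77 0 0 0" --pt "-0.02 -0.77 0 0 0" --pt "-0.02 -0.77 0 0 0" --pt "-0.02 -0.77 0 0 0"

```text
t: 8.25
position: [0.5446, -0.2147, 0.2698]
orientation: [-2.29, -2.15, -0.001]
ft_force: [0.6, -0.4, -5.0]
finger_gap: 0.0163
grip_force: 78.3
```

Request:
play_rows --pt "0 0 -0.05 0 0" --pt "0 0 -0.15 0 0" --pt "0 0 -0.27 0 0" --pt "0 0 -0.4 0 0" --pt "0 0 -0.53 0 0" --pt "0 0 -0.66 0 0" --pt "0 0 -0.78 0 0" --pt "0 0 -0.88 0 0" --pt "0 0 -0.95 0 0" --pt "0 0 -1 0 0" --pt "0 0 -1 0 0"

```text
t: 9.35
position: [0.5438, -0.2155, 0.149]
orientation: [-2.291, -2.147, 0.001]
ft_force: [0.8, 0.2, -4.4]
finger_gap: 0.0163
grip_force: 78.3
```

Request:
play_rows --pt "0 0 -0.08 0 0" --pt "0 0 -0.18 0 0" --pt "0 0 -0.28 0 0" --pt "0 0 -0.36 0 0" --pt "0 0 -0.42 0 0" --pt "0 0 -0.46 0 0" --pt "0 0 -0.49 0 0" --pt "0 0 -0.51 0 0" --pt "0 0 -0.51 0 0" --pt "0 0 -0.51 0 0"

```text
t: 10.35
position: [0.5445, -0.216, 0.0891]
orientation: [2.292, 2.148, 0.001]
ft_force: [0.1, -0.7, -4.6]
finger_gap: 0.017
grip_force: 78.3
```

Request:
play_rows --pt "0 0 -0.015 0 0" --pt "0 0 -0.03 0 0" --pt "0 0 -0.035 0 0" --pt "0 0 -0.035 0 0"

```text
t: 10.75
position: [0.5444, -0.2159, 0.085]
orientation: [2.292, 2.148, 0.001]
ft_force: [-1.5, -0.5, -0.9]
finger_gap: 0.0166
grip_force: 78.9
```

Request:
play_rows --pt "0 0 -0.008 0 0" --pt "0 0 -0.008 0 0" --pt "0 0 -0.008 0 0.6" --pt "0 0 -0.008 0 0.6" --pt "0 0 -0.008 0 0.6" --pt "0 0 -0.008 0 0.6" --pt "0 0 -0.008 0 0.6" --pt "0 0 0.1 0 0.6" --pt "0 0 0.3 0 0.8" --pt "0 0 0.6 0 1" --pt "0 0 0.9 0 1" --pt "0 0 1 0 1"

```text
t: 11.95
position: [0.5464, -0.2175, 0.2099]
orientation: [2.287, 2.142, 0.006]
ft_force: [-0.4, -0.9, -0.3]
finger_gap: 0.0851
grip_force: 0.0
```

Request:
play_rows --pt "0 0.2 0.3 0.04 1" --pt "0 0.4 0.5 0.08 1" --pt "0 0.7 0.6 0.12 1" --pt "0 1 0.6 0.16 1"

```text
t: 12.35
position: [0.5452, -0.0958, 0.2793]
orientation: [1.679, 2.649, 0.003]
ft_force: [1.1, 1.1, -0.5]
finger_gap: 0.0854
grip_force: 0.0
```

Request:
play_rows --pt "0 0.4 0 0.04 1" --pt "0 0.8 0 0.08 1" --pt "0 1 0 0.12 1" --pt "0 1 0 0.16 1"

```text
t: 12.75
position: [0.5437, 0.0311, 0.2762]
orientation: [-0.95, -2.992, -0.005]
ft_force: [0.4, 0.3, -0.2]
finger_gap: 0.0853
grip_force: 0.0
```

Run:
```python
from h import *
R=lambda p:cv2.minAreaRect(p[:,:2].astype(np.float32)*1000)
s=sensors.observe(); print(s['position'],s['orientation'],s['joint_positions'])
for c in('top','side'):
    im,d=camera(c); print(c)
    a=im[150:260,205:425] if c=='top' else im[130:330,200:420]
    save(c+'2.png',cv2.resize(a,None,fx=2.7,fy=2.7,interpolation=cv2.INTER_CUBIC))
    p=pts(c,d,d>0); col=im[d>0].astype(int).sum(1)
    near=(abs(p[:,0]-.56)<.1)&(abs(p[:,1]-.235)<.13)
    for lo,hi in((.05,.062),(.065,.095),(.096,.106),(.118,.13)):
        m=near&(p[:,2]>lo)&(p[:,2]<hi)
        if m.sum()>5: print(lo,m.sum(),R(p[m]),p[m].min(0).round(3),p[m].max(0).round(3))
    m=(abs(p[:,0]-.544)<.13)&(abs(p[:,1]+.216)<.15)&(p[:,2]>.046)&(p[:,2]<.115); print('tray',R(p[m]),p[m,2].max())
    for n in('pack','charger','tape','tin'):
        for q in finder.silhouettes(c,n)[:1]:
            w=pts(c,d,q['region']); print(n,q['p'],R(w),np.percentile(w,[3,97],axis=0).round(3).tolist())
```

```text
[0.54368857 0.03114501 0.27620587] [-0.94992564 -2.99230089 -0.00519726] [-0.32593209  0.28891682  0.31546196  1.47252709 -0.09377629  1.39537923
  0.94976254]
top
0.05 655 ((556.5037231445312, 232.92279052734375), (154.70062255859375, 203.9767303466797), 2.028709650039673) [0.476 0.13  0.05 ] [0.637 0.335 0.062]
0.065 162 ((556.5977783203125, 232.9095458984375), (157.0216064453125, 203.62228393554688), 1.5409619808197021) [0.475 0.131 0.065] [0.632 0.337 0.095]
0.096 255 ((561.3832397460938, 233.1644287109375), (150.40037536621094, 202.87393188476562), 2.0228960514068604) [0.483 0.13  0.096] [0.633 0.337 0.106]
0.118 291 ((556.6534423828125, 238.9886474609375), (159.5806427001953, 214.0084686279297), 1.0298415422439575) [0.475 0.132 0.118] [0.637 0.347 0.13 ]
tray ((544.6920166015625, -215.18475341796875), (221.9846954345703, 150.32481384277344), 86.17398071289062) 0.11228911802289487
pack 0.69 ((562.7485961914062, 229.81520080566406), (73.98146057128906, 62.15019607543945), 0.055080167949199677) [[0.526, 0.201, 0.079], [0.596, 0.256, 0.108]]
charger 0.65 ((562.9887084960938, 235.39
[... 786 characters left out ...]
625), (161.14329528808594, 218.96929931640625), 1.6863802671432495) [0.474 0.131 0.118] [0.64  0.351 0.13 ]
tray ((545.2880859375, -212.28598022460938), (231.75184631347656, 154.4531707763672), 85.6672592163086) 0.11143288442327182
pack 0.69 ((606.9507446289062, 203.135009765625), (80.56396484375, 194.23988342285156), 56.4604377746582) [[0.526, 0.21, 0.059], [0.599, 0.265, 0.105]]
charger 0.93 ((553.8369750976562, 265.719482421875), (133.76162719726562, 160.6851348876953), 8.594430923461914) [[0.496, 0.184, 0.032], [0.617, 0.285, 0.062]]
tape 0.6 ((532.7041015625, -261.09576416015625), (63.82112121582031, 94.6084976196289), 1.4084007740020752) [[0.502, -0.299, 0.021], [0.564, -0.217, 0.047]]
```

View pics/top2.png

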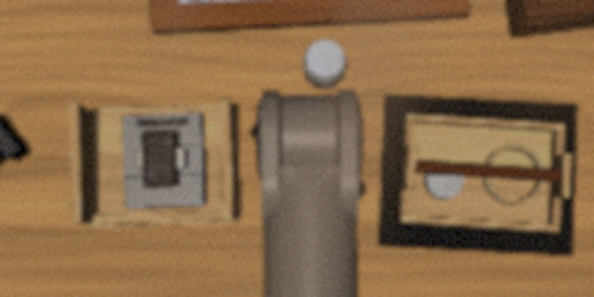

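Run:
```python
from h import *
R=lambda p:cv2.minAreaRect(p[:,:2].astype(np.float32)*1000)
for c in('top','side'):
    im,d=camera(c); p=pts(c,d,d>0)
    near=(abs(p[:,0]-.562)<.06)&(abs(p[:,1]-.232)<.06)
    for lo,hi in((.05,.062),(.08,.096),(.0965,.107)):
        m=near&(p[:,2]>lo)&(p[:,2]<hi)
        if m.sum()>5: print(c,lo,m.sum(),R(p[m]),p[m].mean(0).round(4),p[m].min(0).round(3),p[m].max(0).round(3))
```

```text
top 0.05 522 ((563.5457153320312, 229.8258819580078), (116.71681213378906, 110.23367309570312), 0.1674651950597763) [0.5589 0.2283 0.057 ] [0.505 0.175 0.05 ] [0.622 0.285 0.062]
top 0.08 43 ((566.9009399414062, 229.8829345703125), (67.59580993652344, 67.97126007080078), 75.88760375976562) [0.5646 0.2228 0.0913] [0.526 0.198 0.082] [0.6   0.264 0.096]
top 0.0965 240 ((562.9420166015625, 229.955322265625), (74.00122833251953, 58.90572738647461), 0.42502331733703613) [0.5626 0.2307 0.1013] [0.526 0.2   0.097] [0.6   0.259 0.107]
side 0.05 341 ((562.1627197265625, 230.29705810546875), (107.92369842529297, 119.57491302490234), 89.78075408935547) [0.5444 0.2421 0.0587] [0.502 0.177 0.053] [0.622 0.284 0.062]
side 0.08 102 ((556.35009765625, 236.5834197998047), (65.02820587158203, 70.46004486083984), 75.34709930419922) [0.556  0.2528 0.0889] [0.524 0.201 0.08 ] [0.597 0.268 0.096]
side 0.0965 250 ((561.6447143554688, 235.34579467773438), (79.11016082763672, 61.14594650268555), 3.4068708419799805) [0.5594 0.2365 0.102 ] [0.521 0.204 0.097] [0.601 0.265 0.107]
```

Request:
play_rows --pt "0.02 0.3 0 0.04 1" --pt "0.05 0.6 0 0.08 1" --pt "0.1 0.9 0 0.12 1" --pt "0.1 1 0 0.16 1" --pt "0.1 1 0 0.2 1" --pt "0.1 1 0 0.204 1"

```text
t: 13.95
position: [0.5562, 0.1448, 0.2763]
orientation: [0.019, -3.141, 0.0]
ft_force: [-0.6, 0.3, -0.1]
finger_gap: 0.0852
grip_force: 0.0
```

Request:
play_rows --pt "0.05 0.3 -0.2 0 1" --pt "0.05 0.6 -0.4 0 1" --pt "0.05 0.68 -0.6 0 1" --pt "0.05 0.68 -0.7 0 1" --pt "0.05 0.68 -0.7 0 1" --pt "0.05 0.68 -0.7 0 1"

```text
t: 14.55
position: [0.5634, 0.2233, 0.1935]
orientation: [-0.01, 3.14, -0.002]
ft_force: [-0.3, 0.5, -0.3]
finger_gap: 0.0855
grip_force: 0.0
```

Request:
play_rows --pt "-0.01 0.07 -0.1 0.006 1" --pt "-0.01 0.07 -0.25 0.006 1" --pt "-0.01 0.07 -0.4 0.006 1" --pt "-0.01 0.07 -0.55 0.006 1" --pt "-0.01 0.07 -0.7 0.006 1" --pt "-0.01 0.07 -0.8 0.006 1" --pt "-0.01 0.07 -0.88 0.006 1" --pt "-0.01 0.07 -0.93 0.006 1" --pt "-0.01 0.07 -0.97 0.006 1" --pt "-0.01 0.07 -0.97 0.006 1" --pt "-0.01 0.07 -0.97 0.006 1"

```text
t: 15.65
position: [0.5615, 0.2343, 0.0766]
orientation: [-0.046, 3.14, 0.001]
ft_force: [-0.4, 0.3, -0.5]
finger_gap: 0.0858
grip_force: 0.0
```

Request:
play_rows --pt "0 -0.01 0 0 0.8" --pt "0 -0.01 0 0 0.7" --pt "0 -0.01 0 0 0.5" --pt "0 -0.01 0 0 0.3" --pt "0 -0.01 0 0 0.2" --pt "0 -0.01 0 0 0.2" --pt "0 -0.01 0 0 0" --pt "0 -0.01 0 0 0" --pt "0 -0.01 0 0 0" --pt "0 -0.01 0 0 0" --squeeze 50

```text
t: 16.65
position: [0.5621, 0.2326, 0.0787]
orientation: [-0.045, 3.139, 0.001]
ft_force: [-2.1, -1.8, 10.2]
finger_gap: 0.0466
grip_force: 53.8
```

Request:
play_rows --pt "0 0 0.03 0 0" --pt "0 0 0.06 0 0" --pt "0 0 0.1 0 0" --pt "0 0 0.14 0 0" --pt "0 0 0.2 0 0" --pt "0 0 0.26 0 0"

```text
t: 17.25
position: [0.5608, 0.233, 0.1077]
orientation: [0.046, -3.141, 0.0]
ft_force: [0.2, 0.3, -3.0]
finger_gap: 0.0467
grip_force: 52.5
```

Request:
play_rows --pt "0 0 0.08 0 0" --pt "0 0 0.18 0 0" --pt "0 0 0.3 0 0" --pt "0 0 0.42 0 0" --pt "0 0 0.54 0 0" --pt "0 0 0.66 0 0" --pt "0 0 0.78 0 0" --pt "0 0 0.88 0 0" --pt "0 0 0.95 0 0" --pt "0 0 0.95 0 0" --pt "0 0 0.95 0 0" --pt "0 0 0.95 0 0"

```text
t: 18.45
position: [0.5604, 0.2327, 0.2203]
orientation: [0.046, -3.139, 0.001]
ft_force: [0.0, -0.1, -2.4]
finger_gap: 0.0469
grip_force: 52.5
```

Run:
```python
from h import *
s=sensors.observe(); print(s['t'],s['position'],s['ft_force'],s['finger_gap'],s['grip_force'])
im,d=camera('side'); save('end.png',cv2.resize(im[130:330,200:420],(660,600)))
p=pts('side',d,d>0); m=(abs(p[:,0]-.56)<.06)&(abs(p[:,1]-.235)<.06)&(p[:,2]>.065)&(p[:,2]<.24); print(p[m].min(0))
```

```text
18.45 [0.56043422 0.23270717 0.22027679] [ 0.04249989 -0.05424498 -2.42147696] 0.046912378371990325 52.49465525150299
[0.52115411 0.21409555 0.16832247]
```

View pics/end.png

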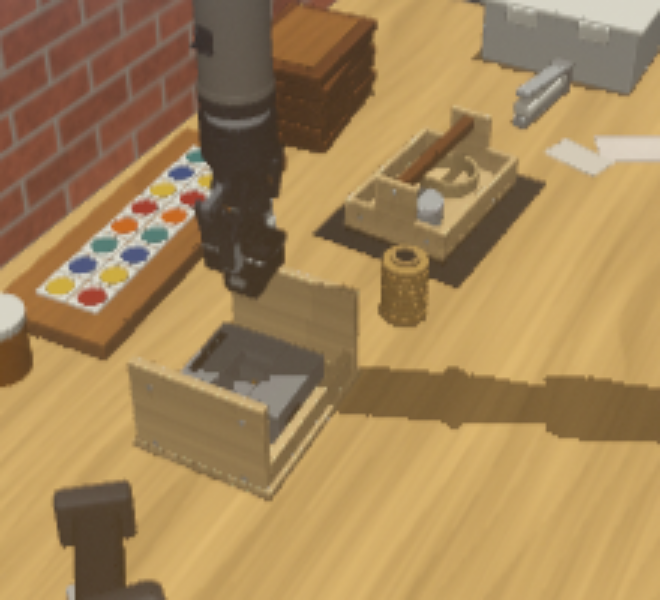

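The picture shows the pack held upright about 140 mm above its seat (around pixel 240,270). The bay is empty, and the tray is flat on the mat with the tape and tin in it (around 430,190).

```bash
python3 -c "
from h import *
print(manip.sign_off())"
```

```text
the job is handed in; nothing more can be done
None
```

The job is handed in, with no verdict shown: the tray is flat and centred on the mat with its contents in it, and the pack is held upright by its squeezed catches about 140 mm above its seat.

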